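# Make up the soldering kit and the wiring kit

### The job

Make up two kits from the stock on the bench: the soldering kit in the blue tray (the solder bobbin in the bay with the black pad, the flux bottle in the bare bay) and the wiring kit in the yellow tray (the tape measure in the bay with the black pad, the red tape roll in the bare bay). Each thing must stand or lie upright, as it does now, flat on the floor of its bay and clear of the walls' tops. Never tip the flux bottle over, and leave the power adapter and the steel stop block where they are.

Things in the scene. Friction and masses are not known exactly. Their poses are not given: they have to be found in the camera images.
- tray_blue: Blue plastic kit tray. Origin: centre of its underside; z up. 132 (x) by 192 (y) by 14 mm high, walls 4 mm, fixed. A cross wall makes two open bays, each 124 by 90 mm inside: the one centred at (0, +47 mm) has a black pad (top at z = 5 mm), the one at (0, -47 mm) is bare (floor at z = 3 mm). Trays and loose things all stand on a white board, 45 mm above the table.
- tray_yellow: Yellow plastic kit tray. Origin: centre of its underside; z up. 132 (x) by 192 (y) by 14 mm high, walls 4 mm, fixed. A cross wall makes two open bays, each 124 by 90 mm inside: the one centred at (0, +47 mm) has a black pad (top at z = 5 mm), the one at (0, -47 mm) is bare (floor at z = 3 mm). Trays and loose things all stand on a white board, 45 mm above the table.
- solder_bobbin_mid (a point): Centre of the solder bobbin: silver-coloured reel with black round flanges, standing on one flange; 52 mm across the flanges (3 mm thick, at the very top and bottom), 42 mm across the winding between them, 40 mm high (this point is half-way up, 20 mm above its underside); z is its upright axis. Loose, about 0.22 kg.
- flux_bottle_mid (a point): Centre of the flux bottle: small brown bottle with black cap and pale label, standing; 37 mm across the body (up to 64 mm height), cap 22 mm across, 80 mm high overall (this point is half-way up, 40 mm above its underside); z is its upright axis. Loose, about 0.07 kg.
- tape_red_mid (a point): Centre of the red tape roll: lying flat, about 63 mm across, 19 mm high (this point is half-way up, 9.5 mm above its underside); z is the roll's axis, upright. Its outer rim can be gripped. Loose, about 0.06 kg.
- tape_measure_mid (a point): Centre of the tape measure: yellow case with black disc on its flat sides, standing on its edge; 28 mm thick along its x (its flat sides face +x and -x), case 58 mm long along its y (a small end hook at one end, 66 mm in all), 56 mm high (this point is half-way up, 28 mm above its underside); z up. Loose, about 0.14 kg.
- adapter_mid (a point): Bystander: centre of a black plug-in power adapter, 42 mm (x) by 52 mm (y, without its prongs) by 30 mm high, lying loose; z up. Not part of any kit.
- stop_block_mid (a point): Bystander: centre of a small blackened steel stop block, 22 by 22 mm, 42 mm high, standing loose; z up. Not part of any kit.
There are look-alikes about, which are no part of the job. Of the things that look like the part that bears tape_measure_mid, the smaller one is meant. Leave any pink or turquoise look-alike of the part that bears solder_bobbin_mid alone.

How it is judged:
At the end, for the whole second after the job is handed in: Blue tray: bobbin in the padded bay, bottle in the bare one; yellow tray: tape measure in the padded bay, red tape in the bare one; each centre within 50 mm (tray x) and 33 mm (tray y) of the bay centre, within 4 mm of its resting height, leaning under 0.12 rad, at rest, released (x of solder_bobbin_mid in the frame of tray_blue between -0.05 and 0.05 m and y of solder_bobbin_mid in the frame of tray_blue between 0.014 and 0.08 m and z of solder_bobbin_mid in the frame of tray_blue between 0.021 and 0.029 m and angle between each of solder_bobbin_mid, flux_bottle_mid, tape_measure_mid, tape_red_mid's own z axis and vertical below 0.12 rad and linear speed of each of solder_bobbin, flux_bottle, tape_measure, tape_red below 0.02 m/s and x of flux_bottle_mid in the frame of tray_blue between -0.05 and 0.05 m and y of flux_bottle_mid in the frame of tray_blue between -0.08 and -0.014 m and z of flux_bottle_mid in the frame of tray_blue between 0.039 and 0.047 m and x of tape_measure_mid in the frame of tray_yellow between -0.05 and 0.05 m and y of tape_measure_mid in the frame of tray_yellow between 0.014 and 0.08 m and z of tape_measure_mid in the frame of tray_yellow between 0.029 and 0.037 m and x of tape_red_mid in the frame of tray_yellow between -0.05 and 0.05 m and y of tape_red_mid in the frame of tray_yellow between -0.08 and -0.014 m and z of tape_red_mid in the frame of tray_yellow between 0.0085 and 0.0165 m); the robot touches nothing.
It fails at once if the power adapter is disturbed (moved more than 30 mm) (distance of adapter_mid from where it was at the start of the episode above 0.03 m).
It fails at once if the stop block is disturbed (moved more than 30 mm) (distance of stop_block_mid from where it was at the start of the episode above 0.03 m).
It fails at once if the flux bottle is tipped over (leans more than 40 degrees) (angle between flux_bottle_mid's own z axis and vertical above 0.7 rad).
It also fails if it takes over 106 s, if anything falls off the work surface, if the arm or the gripper's body presses on something with over 40 N, if the wrist force passes 120 N, or if a joint passes its speed limit or range.

### The arm

A 7-joint arm with a two-finger parallel gripper is mounted at the origin on the work surface; the furniture and walls round the work are solid. World frame = base frame: x ahead of the robot, y to its left, z up, the work surface at z = 0. Lengths are in m, angles in rad, forces in N, time in s.
With the tool pointing down it reaches from about 0.35 to 0.9 m from the base axis. Payload 8.1 kg.
Tool frame: the origin (TCP) lies at the centre of the arm's flange, where the gripper is bolted on; the fingertips stand 178 mm ahead of it and the grasp point (between the pads) lies 159 mm ahead of it; z points along the fingers, y is the line along which they close (so a half turn about z gives the same grasp; the last joint's range is limited). The gripper opens to 92 mm and grips with 3 to 60 N. Pads are 19 mm wide; open, the fingers measure 130 mm over their backs; the gripper's body (75 mm by 190 mm) begins 47 mm behind the grasp point.
Start: joints at [-1.264, 0.434, 0.025, 1.573, -0.012, 1.134, -0.075], TCP at [0.249, 0.573, 0.405] pointing down, gripper open.
Joint ranges: [-2.62, 2.62], [-0.44, 2.09], [-1.27, 1.32], [0.08, 2.57], [-1.32, 4.46], [0.12, 2], [-2.74, 2.74]. Speed limits (rad/s): [2.22, 2.22, 3.01, 3.01, 3.14, 3.14, 3.14].

### API

Orientations are given as a rotation vector (axis times angle).
In Python, from cell import arm gives the robot as it stands. The module is installed in compiled form; this text tells all that it offers.
- The arm moves only by the shell command python3 -m inch 'ROWS' [FORCE]. ROWS is text: rows parted by semicolons, each of 5 numbers parted by spaces: the shift along the tool's x, y, z in m, then the turn about the tool's z in rad, then the finger opening in m, from 0 to 0.0918. In form: x y z roll fingers; .... A call has 1 to 5 rows; each row is the pose to reach, as a shift and turn from the pose commanded when the call began, along the tool's axes at that moment; what a row does not reach only later rows make up. A row lasts 1/10 s, in which the tool goes at most 50 mm and 8.59 degrees, less where a joint would pass 70% of its speed; a pose out of reach is approached as far as the arm can. A call with a gripper value outside its range is refused whole. The fingers move at their own pace and stop on an object; FORCE is the grip in N (left out, the last holds). Time passes only in rows, so rows that repeat a pose let the fingers close. It gives the time, the measured TCP pose, the force, the opening and the grip force at its end, in the units of the state.
- arm.observe(): the state, without advancing time (a new reading comes with each control period).
- arm.get_image(name): name is "scene" or "side" or "wrist"; returns the picture (400x640x3 uint8, red, green, blue); there is no depth.
- arm.get_calibration(name): a dict with "intrinsics" (3x3 intrinsics, pixels), "distortion" ([k1, k2, p1, p2, k3] as OpenCV has them; the pictures are not rectified), "pose" (4x4, takes a point from camera to world coordinates). Camera axes: x right, y up, looking along -z (the intrinsics and any distortion apply to the point x, -y, -z); pixel columns grow to the right and rows downward; lengths in m; the calibration is good to about 2 mm. A picture is of the moment at which its call begins: read the wrist's pose just before it. get_calibration takes no time and is no camera call; for the wrist camera it gives the pose at the moment of the call.
- arm.sign_off(): hands the job in; it is judged then, once.
Trained networks look in the newest picture that a camera, given by its name, has taken for a name from the list of things; names that differ only in an ending like _2 or _b are one class to them, and where a whole thing is asked for, a point or a joint stands for the part that bears it (a point fixed in the world has none). Each returns a list of dicts, best first, with "conf" (0 to 1); they miss things now and then, are a little off and sometimes report something else, mostly with a low value. They report only what shows in the picture. A call takes as long as a camera call. They do not tell look-alikes from the thing itself.
- arm.look_for(camera, query): "point" ([row, column] in pixels, amid what is visible of it).
- arm.silhouettes(camera, query): "region" (400x640 bool, what is visible of it) and "point" ([row, column] in pixels, amid what is visible of it).
- arm.place_of(camera, query): "point" ([row, column] in pixels: a listed point, or the origin of a listed thing).
The state is a dict: "clock": time; "joints": joint angles; "dq": joint speeds; "joint_efforts": joint torques, N m; "position": TCP position; "ee_rot": TCP orientation; "force": force on the tool from outside, world axes, zero at the start; "ft_torque": the same for the moment, N m; "width": opening from 0.0 (shut) to 1.0 (fully open); "gripper_force": force on a finger pad.
Only numpy, scipy, OpenCV 4.12 (cv2) and the standard library are available. Lean on these libraries where they do the work, as an engineer would, in place of code of your own. Each camera call takes 0.05 s, during which the arm holds its last target. There are 200 camera calls.

## Working session

There is one attempt and no reset: what is moved stays moved. The work goes in short steps, Python scripts to look and compute and a shell command to move; the robot and the scene stay as the last step left them, time stands still between calls to the robot, and variables do not carry over. Pictures are saved under pics/ and viewed, at most 14 in all, crops included, and the job is handed in when it is done.

```bash
mkdir -p pics
cat > h.py <<'E'
import numpy as np, cv2
from cell import arm
from scipy.spatial.transform import Rotation as R
def ray(cam,p,cal=None):
    c=cal or arm.get_calibration(cam); K=np.array(c["intrinsics"]);D=np.array(c["distortion"]);T=np.array(c["pose"])
    u=cv2.undistortPoints(np.array([[[p[1],p[0]]]],float),K,D)[0,0]
    return T[:3,3],T[:3,:3]@np.array([u[0],-u[1],-1])
def atz(cam,p,z):
    o,d=ray(cam,p); return o+d*(z-o[2])/d[2]
def proj(cam,P):
    c=arm.get_calibration(cam);T=np.array(c["pose"]);q=T[:3,:3].T@(np.array(P)-T[:3,3]);q=np.array([q[0],-q[1],-q[2]])
    return cv2.projectPoints(q[None],np.zeros(3),np.zeros(3),np.array(c["intrinsics"]),np.array(c["distortion"]))[0].ravel()[::-1]
def save(cam,name,box=None,scale=1):
    im=arm.get_image(cam)
    if box: im=im[box[0]:box[1],box[2]:box[3]]
    cv2.imwrite("pics/"+name,cv2.resize(im[...,::-1],None,fx=scale,fy=scale,interpolation=cv2.INTER_CUBIC))
HT=dict(tray_blue=.045,tray_yellow=.045,solder_bobbin_mid=.065,flux_bottle_mid=.085,tape_red_mid=.0545,tape_measure_mid=.073,adapter_mid=.06,stop_block_mid=.066)
E
python3 - <<'E'
from h import *
s=arm.observe();print(s)
for c in ["scene","side"]:
    save(c,c+"0.png")
    print(c,np.round(arm.get_calibration(c)["pose"],3).tolist())
    for n,z in HT.items():
        for d in arm.place_of(c,n):
            print(n,round(d["conf"],2),np.round(d["point"]),np.round(atz(c,d["point"],z),3))
E
```

```text
{'clock': 0.0, 'joints': array([-1.26361996,  0.43521733,  0.02497344,  1.57411017, -0.01163141,
        1.13401573, -0.07508504]), 'dq': array([-7.13893811e-04, -9.99169803e-04,  1.40282030e-03,  1.63763103e-03,
       -6.28618098e-04, -8.06839163e-05,  2.62950569e-04]), 'joint_efforts': array([-1.08710599e-03, -6.67866254e+01,  9.84408706e-01, -3.14431107e+01,
       -6.05298160e-02,  4.36273345e-02,  1.49655743e-04]), 'position': array([0.24893146, 0.57302317, 0.40394321]), 'ee_rot': array([-6.39243672e-01, -3.07565255e+00,  2.49963939e-03]), 'force': array([ 0.09983248, -0.38329488,  0.63382326]), 'ft_torque': array([-0.05215315,  0.00427872,  0.00982418]), 'gripper_force': 0.0, 'width': 1.000367738732401}
scene [[0.816, 0.344, -0.464, 0.008], [-0.577, 0.49, -0.653, -0.775], [0.002, 0.801, 0.598, 0.742], [0.0, 0.0, 0.0, 1.0]]
tray_blue 0.8 [201. 364.] [ 0.644 -0.094  0.045]
tray_blue 0.27 [223. 302.] [ 0.442 -0.073  0.045]
tray_yellow 0.67 [274. 398.] [ 0.524 -0.355  0.045]
tray_yellow 0.65 [207. 288.] [0.45  0.008 0.045]
tray_yellow 0.48 [253. 317.] [ 0.411 -0.191  0.045]
solder
[... 435 characters left out ...]

tape_measure_mid 0.69 [177. 195.] [0.279 0.265 0.073]
adapter_mid 0.65 [179. 309.] [0.563 0.074 0.06 ]
stop_block_mid 0.62 [189. 262.] [0.418 0.1   0.066]
side [[-0.958, 0.158, -0.24, 0.22], [-0.287, -0.505, 0.814, 1.031], [0.008, 0.848, 0.53, 0.783], [0.0, 0.0, 0.0, 1.0]]
tray_blue 0.93 [192. 298.] [ 0.65  -0.1    0.045]
solder_bobbin_mid 0.93 [305. 342.] [0.398 0.325 0.065]
solder_bobbin_mid 0.83 [281. 204.] [0.709 0.343 0.065]
solder_bobbin_mid 0.75 [218. 360.] [0.439 0.004 0.065]
tape_measure_mid 0.88 [196. 375.] [ 0.422 -0.105  0.073]
tape_measure_mid 0.73 [323. 391.] [0.293 0.35  0.073]
adapter_mid 0.53 [224. 307.] [0.567 0.064 0.06 ]
stop_block_mid 0.6 [242. 355.] [0.426 0.109 0.066]
```

View pics/scene0.png

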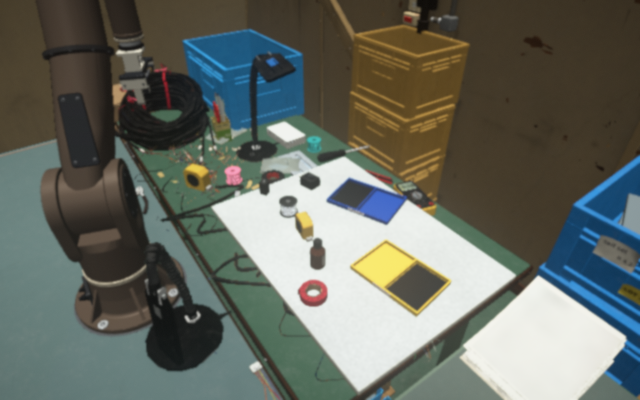

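View pics/side0.png

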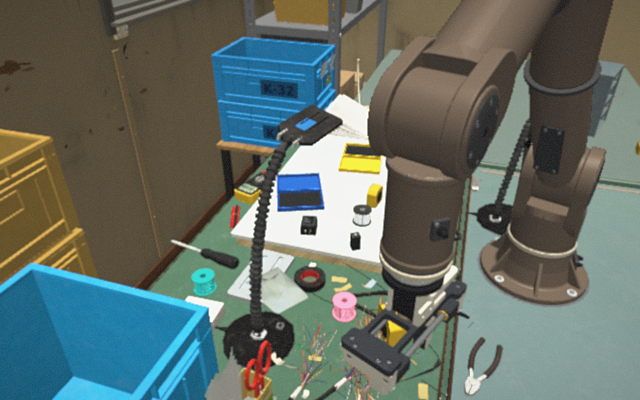

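Run:
```python
from h import *
save("scene","crop.png",(140,310,180,460),2.8)
im=arm.get_image("scene")
print(np.round(atz("scene",(158,258),0),3),"lamp base", np.round([atz("scene",p,.0) for p in[(178,196),(174,234)]],3))
cal=arm.get_calibration("scene")
for n in["tray_blue","tray_yellow"]:
    r=[d for d in arm.silhouettes("scene",n)]
    for d in r:
        m=d["region"]; print(n,round(d["conf"],2),m.sum(),np.round(d["point"]))
    m=r[0]["region"]
    P=[]
    ys,xs=np.nonzero(m)
    W=np.array([atz("scene",(y,x),.055)[:2] for y,x in zip(ys,xs)])*1000
    rc=cv2.minAreaRect(W.astype(np.float32)); print(rc)
    g=im[ys,xs].max(1); dk=g<70
    print("dark c",W[dk].mean(0),"all c",W.mean(0),dk.mean())
for n in["tape_measure_mid","flux_bottle_mid","tape_red_mid","solder_bobbin_mid"]:
    for c in["scene","side"]:
        for d in arm.silhouettes(c,n)[:3]:
            ys,xs=np.nonzero(d["region"]); print(n,c,round(d["conf"],2),len(ys),ys.min(),ys.max(),xs.min(),xs.max())
print(arm.observe()["clock"])
T=np.array(arm.get_calibration("wrist")["pose"]);print(T,arm.get_calibration("wrist")["intrinsics"])
print(R.from_rotvec(arm.observe()["ee_rot"]).as_matrix())
```

```text
[0.539 0.367 0.   ] lamp base [[0.308 0.372 0.   ]
 [0.423 0.32  0.   ]]
tray_blue 0.97 2144 [200. 364.]
((646.3667602539062, -97.77637481689453), (149.18759155273438, 199.21791076660156), 22.051054000854492)
dark c [641.98286674 -51.21505897] all c [ 644.8953938  -102.26301703] 0.15764925373134328
tray_yellow 0.9 3946 [271. 401.]Traceback (most recent call last):
  File "<stdin>", line 13, in <module>
  File "h.py", line 9, in atz
    o,d=ray(cam,p); return o+d*(z-o[2])/d[2]
        ~~~^^^^^^^
  File "h.py", line 5, in ray
    c=cal or arm.get_calibration(cam); K=np.array(c["intrinsics"]);D=np.array(c["distortion"]);T=np.array(c["pose"])
             ~~~~~~~~~~~~~~~~~~~^^^^^
ValueError: time passes only in moves, steps and waits
```

View pics/crop.png

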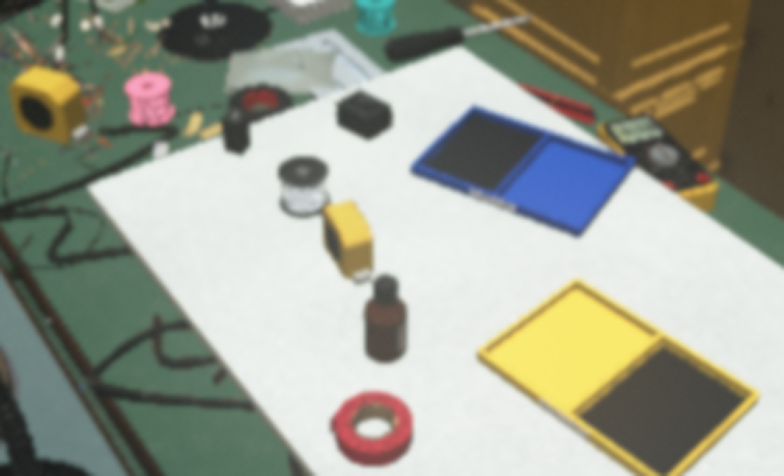

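Candidates: tape measures at (223,302) and (177,196) in scene. The one on the board looks smaller although it is nearer the camera, so it is the smaller one and the one meant. Bobbins are silver (206,289), pink (174,234) and turquoise (145,314); silver is meant. The red tape roll is at (291,313), and the other ring, black and red at (177,272), is not it. The crop confirms these choices.

```bash
cat >> h.py <<'E'
def atzN(cam,rc,z):
    c=arm.get_calibration(cam);T=np.array(c["pose"]);rc=np.array(rc,float)
    u=cv2.undistortPoints(rc[:,None,::-1].copy(),np.array(c["intrinsics"]),np.array(c["distortion"]))[:,0]
    d=np.c_[u[:,0],-u[:,1],-np.ones(len(u))]@T[:3,:3].T
    return T[:3,3]+d*((z-T[2,3])/d[:,2])[:,None]
E
python3 - <<'E'
from h import *
T=np.array(arm.get_calibration("wrist")["pose"]);print(T.round(3),arm.get_calibration("wrist")["intrinsics"])
print(R.from_rotvec(arm.observe()["ee_rot"]).as_matrix().round(3))
def tri(a,b):
    o1,d1=ray("scene",a);o2,d2=ray("side",b)
    t=np.linalg.lstsq(np.c_[d1,-d2],o2-o1,rcond=None)[0];p,q=o1+t[0]*d1,o2+t[1]*d2;return ((p+q)/2).round(3),np.linalg.norm(p-q).round(3)
print("lamp head",tri((65,275),(125,308)),tri((203,394),(190,300)))
im=arm.get_image("scene")
for n in["tray_blue","tray_yellow"]:
    m=arm.silhouettes("scene",n)[0]["region"]
    cs=max(cv2.findContours(m.astype(np.uint8),0,cv2.CHAIN_APPROX_NONE)[0],key=len)
    W=atzN("scene",cs[:,0,::-1],.057)[:,:2]
    print(n,cv2.minAreaRect((W*1000).astype(np.float32)))
E
```

```text
[[ 0.398 -0.872 -0.285  0.171]
 [ 0.917  0.379  0.123  0.608]
 [ 0.    -0.311  0.951  0.384]
 [ 0.     0.     0.     1.   ]] [[301.87737134   0.         318.06530034]
 [  0.         301.87737134 200.09081719]
 [  0.           0.           1.        ]]
[[-0.917  0.398 -0.   ]
 [ 0.398  0.917  0.   ]
 [ 0.     0.    -1.   ]]
lamp head (array([0.523, 0.17 , 0.389]), np.float64(0.005)) (array([ 0.681, -0.154,  0.037]), np.float64(0.049))
tray_blue ((645.1558837890625, -97.61698913574219), (157.7091522216797, 201.3160400390625), 21.63291358947754)
tray_yellow ((519.8082885742188, -363.06597900390625), (142.76243591308594, 197.63597106933594), 7.873642444610596)
```

```bash
python3 -m inch '-0.026 -0.047 -0.02 0 0.0918; -0.052 -0.094 -0.03 0 0.0918; -0.08 -0.14 -0.03 0 0.0918; -0.108 -0.188 -0.03 0 0.0918; -0.135 -0.236 -0.03 0 0.0918' 20
python3 -m inch '-0.135 -0.17 0 -0.41 0.0918; -0.193 -0.243 0 -0.41 0.0918; -0.193 -0.243 0 -0.41 0.0918; -0.193 -0.243 0 -0.41 0.0918; -0.193 -0.243 0 -0.41 0.0918'
```

```text
clock: 1.75
position: [0.2761, 0.3269, 0.4349]
ee_rot: [0.639, 3.075, 0.001]
force: [1.8, -0.7, 1.2]
width: 1.0
gripper_force: 0.0
clock: 2.25
position: [0.3368, 0.1009, 0.4351]
ee_rot: [-0.002, 3.141, 0.002]
force: [0.8, -0.2, -0.4]
width: 1.0
gripper_force: 0.0
```

```bash
python3 -m inch '-0.01 -0.05 0 0 0.0918; -0.02 -0.10 0 0 0.0918; -0.02 -0.15 0 0 0.0918; -0.02 -0.20 0 0 0.0918; -0.02 -0.20 0 0 0.0918'
python3 - <<'E'
from h import *
print(arm.observe()["position"],arm.observe()["ee_rot"]); save("wrist","w1.png")
for n,z in HT.items():
    for d in arm.place_of("wrist",n): print(n,round(d["conf"],2),np.round(d["point"]),np.round(atz("wrist",d["point"],z),3))
E
```

```text
clock: 2.75
position: [0.356, -0.1024, 0.4353]
ee_rot: [0.012, 3.14, -0.001]
force: [0.4, 0.5, -0.1]
width: 1.004
gripper_force: 0.0
[ 0.35602831 -0.1024308   0.43526523] [ 1.23547809e-02  3.13986844e+00 -6.11135690e-04]
tray_blue 0.69 [354. 324.] [ 0.643 -0.088  0.045]
tray_yellow 0.24 [228. 312.] [ 0.432 -0.104  0.045]
solder_bobbin_mid 0.92 [201. 597.] [0.387 0.248 0.065]
solder_bobbin_mid 0.7 [239. 392.] [ 0.438 -0.     0.065]
solder_bobbin_mid 0.56 [230. 485.] [0.426 0.116 0.065]
flux_bottle_mid 0.88 [208. 217.] [ 0.39  -0.212  0.085]
tape_red_mid 0.68 [154. 155.] [ 0.332 -0.29   0.054]
tape_measure_mid 0.79 [230. 314.] [ 0.422 -0.1    0.073]
adapter_mid 0.25 [238. 394.] [0.438 0.003 0.06 ]
stop_block_mid 0.71 [228. 483.] [0.423 0.112 0.066]
stop_block_mid 0.5 [235. 394.] [0.432 0.    0.066]
```

View pics/w1.png

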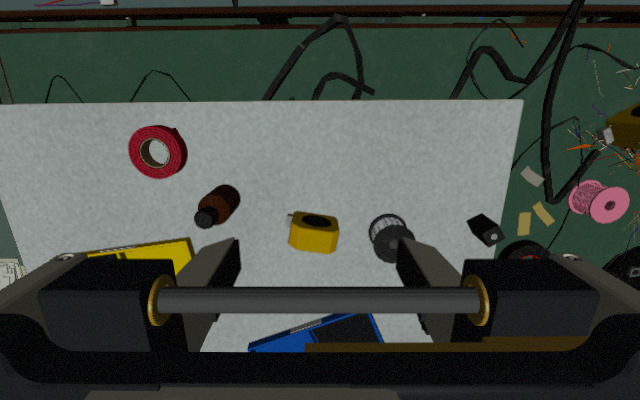

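The wrist view shows red tape (154,157), bottle (207,217), measure (230,314) with its hook to the left (-Y), and silver bobbin (239,392). The stop block is at (230,484) and the yellow and blue trays are partly visible below. Bobbin goes first.

```bash
python3 -m inch '-0.03 0.03 0.01 0.145 0.0918; -0.05 0.06 0.03 0.29 0.0918; -0.07 0.09 0.05 0.435 0.0918; -0.083 0.10 0.08 0.58 0.0918; -0.083 0.10 0.10 0.725 0.0918'
python3 -m inch '0 0 0 0.145 0.0918; 0 0 0 0.29 0.0918; 0 0 0 0.435 0.0918; 0 0 0 0.465 0.0918; 0 0 0 0.465 0.0918'
cat >> h.py <<'E'
def go(x,y,z=None,yaw=None):
    """tool shifts to bring TCP to x,y,z; yaw = world angle (deg) wanted of tool y"""
    s=arm.observe();M=R.from_rotvec(s["ee_rot"]).as_matrix();p=np.array([x,y,s["position"][2] if z is None else z])
    cur=np.degrees(np.arctan2(M[1,1],M[0,1])); r=0 if yaw is None else -np.radians((yaw-cur+90)%180-90)
    print("pos",s["position"].round(4),"yaw",cur.round(1),"t",round(s["clock"],2),"q7",s["joints"][6].round(2),"-> shift",(M.T@(p-s["position"])).round(4),"roll",round(float(r),3))
E
python3 -c "
from h import *
go(.439,-.002,.227,22)
for c in['scene','wrist','side']:
    arm.get_image(c)
    for n in ['solder_bobbin_mid']:
        for d in arm.place_of(c,n): print(c,round(d['conf'],2),np.round(atz(c,d['point'],.065),3))"
```

```text
clock: 3.7
position: [0.4411, 0.0056, 0.333]
ee_rot: [1.116, 2.937, -0.001]
force: [-0.1, -0.7, -0.6]
width: 1.0
gripper_force: 0.0
clock: 4.2
position: [0.4398, 0.0034, 0.3346]
ee_rot: [-1.756, -2.605, 0.0]
force: [0.1, 0.5, 0.1]
width: 1.002
gripper_force: 0.0
pos [0.4398 0.0034 0.3346] yaw 22.0 t 4.2 q7 0.52 -> shift [-0.0047 -0.0028  0.1076] roll 0.0
scene 0.9 [ 0.446 -0.004  0.065]
scene 0.83 [0.387 0.218 0.065]
scene 0.67 [0.687 0.223 0.065]
wrist 0.77 [ 0.437 -0.01   0.065]
side 0.85 [0.703 0.352 0.065]
side 0.79 [0.4   0.321 0.065]
side 0.66 [ 0.444 -0.011  0.065]
```

```bash
python3 -m inch '-0.003 -0.001 0.035 0 0.0918; -0.006 -0.002 0.07 0 0.0918; -0.006 -0.002 0.095 0 0.0918; -0.006 -0.002 0.107 0 0.0918; -0.006 -0.002 0.107 0 0.0918' 25
python3 -m inch '0 0 0 0 0.03; 0 0 0 0 0.03; 0 0 0 0 0.03; 0 0 0 0 0.03; 0 0 0 0 0.03' 25
python3 -m inch '0 0 0 0 0.03; 0 0 -0.02 0 0.03; 0 0 -0.05 0 0.03; 0 0 -0.08 0 0.03; 0 0 -0.08 0 0.03'
```

```text
clock: 5.0
position: [0.4398, -0.0036, 0.2268]
ee_rot: [-1.76, -2.6, 0.003]
force: [-0.0, -0.2, -0.3]
width: 0.998
gripper_force: 0.0
clock: 5.5
position: [0.4398, -0.0034, 0.228]
ee_rot: [-1.76, -2.601, 0.0]
force: [-3.5, -1.9, 2.3]
width: 0.616
gripper_force: 1.7
clock: 6.0
position: [0.4415, -0.0035, 0.3104]
ee_rot: [1.759, 2.599, 0.007]
force: [-0.3, 0.2, -2.5]
width: 0.541
gripper_force: 25.0
```

```bash
python3 -c "
from h import *
go(.627,-.052,.31,22)
im=arm.get_image('wrist'); print([(round(d['conf'],2),d['point'].round() if hasattr(d['point'],'round') else d['point']) for d in arm.place_of('wrist','solder_bobbin_mid')])
cv2.imwrite('pics/w2.png',im[...,::-1])"
```

```text
pos [ 0.4415 -0.0035  0.3104] yaw 21.8 t 6.0 q7 0.59 -> shift [-0.114   0.1542  0.0014] roll -0.003
[(0.83, [273.1, 322.2])]
```

View pics/w2.png

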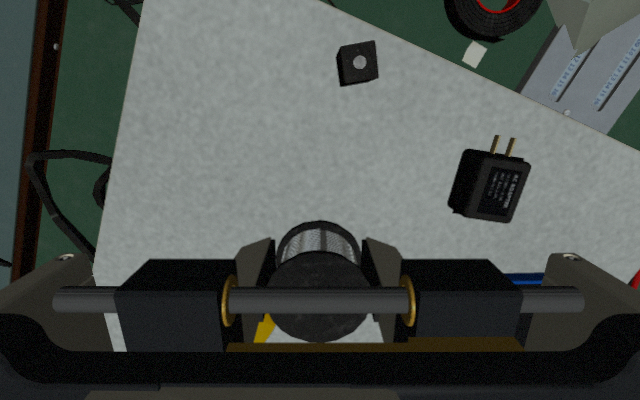

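Bobbin held (width about 50 mm) and clear of the block (63,358) and adapter (185,490). I'll refine the tray poses by fitting the tray model to the silhouettes.

```bash
cat > fit.py <<'E'
from h import *
from scipy.optimize import minimize
B=np.array([[x,y,z] for x in(-.066,.066) for y in(-.096,.096) for z in(0,.014)])
def hull(c,p):
    W=B@R.from_euler("z",p[2]).as_matrix().T+[p[0],p[1],.045];T=np.array(c["pose"]);q=(W-T[:3,3])@T[:3,:3]*[1,-1,-1]
    u=cv2.projectPoints(q,np.zeros(3),np.zeros(3),np.array(c["intrinsics"]),np.array(c["distortion"]))[0]
    m=np.zeros((1600,2560),np.uint8);cv2.fillConvexPoly(m,cv2.convexHull((u*4+1.5).round().astype(np.int32)),1);return m
def fit(cams,n,p0):
    J=[]
    for cam in cams:
        arm.get_image(cam);r=arm.silhouettes(cam,n);c=arm.get_calibration(cam)
        if r: J.append((c,cv2.resize(r[0]["region"].astype(np.uint8),(2560,1600),interpolation=cv2.INTER_NEAREST)))
    def f(p):
        return sum(1-(lambda h:(h&m).sum()/(h|m).sum())(hull(c,p)) for c,m in J)
    return [(lambda s:(s.x.round(4),round(s.fun,3)))(minimize(f,p0,method="Nelder-Mead",options=dict(initial_simplex=np.array(p0)+np.array([[0,0,0],[.015,0,0],[0,.015,0],[0,0,.1]]),xatol=2e-4,fatol=1e-4)))]+[len(J)]
if __name__=="__main__":
    print(fit(["scene"],"tray_blue",[.645,-.096,.38]),fit(["side"],"tray_blue",[.645,-.096,.38]))
    print(fit(["scene"],"tray_yellow",[.522,-.36,.137]),fit(["side"],"tray_yellow",[.522,-.36,.137]))
E
python3 fit.py
```

```text
[(array([ 0.65  , -0.0944,  0.3994]), np.float64(0.03)), 1] [(array([ 0.6473, -0.1008,  0.3685]), np.float64(0.042)), 1]
[(array([ 0.5237, -0.3608,  0.1376]), np.float64(0.029)), 1] [(array([ 0.5348, -0.3617,  0.1389]), np.float64(0.828)), 1]
```

```bash
python3 -m inch '-0.028 0.038 0 0 0.03; -0.056 0.076 0 0 0.03; -0.086 0.116 0 0 0.03; -0.116 0.158 0 0 0.03; -0.116 0.158 0.01 0 0.03'
python3 -m inch '0 0 0.02 0 0.03; 0 0 0.04 0 0.03; 0 0 0.055 0 0.03; 0 0 0.062 0 0.03; 0 0 0.064 0 0.03'
python3 -c "
from h import *
go(.631,-.053,.233,22)"
```

```text
clock: 7.0
position: [0.6355, -0.0541, 0.2982]
ee_rot: [1.757, 2.596, 0.002]
force: [-1.0, -0.3, -2.6]
width: 0.548
gripper_force: 25.0
clock: 7.5
position: [0.6296, -0.0521, 0.233]
ee_rot: [-1.76, -2.601, 0.001]
force: [-2.0, 1.2, 0.8]
width: 0.544
gripper_force: 25.0
pos [ 0.6296 -0.0521  0.233 ] yaw 21.8 t 7.5 q7 0.81 -> shift [-0.0014  0.0009  0.    ] roll -0.003
```

```bash
python3 -m inch '0 0 0 0 0.068; 0 0 0 0 0.068; 0 0 0 0 0.068; 0 0 0 0 0.068; 0 0 -0.02 0 0.068'
python3 -m inch '0 0 -0.04 0 0.068; 0 0 -0.08 0 0.068; 0 0 -0.12 0 0.0918; 0 0 -0.12 0 0.0918; 0 0 -0.12 0 0.0918'
python3 - <<'E'
from h import *
go(.391,-.215,.37,22)
for c in["scene","side","wrist"]:
    save(c,c+"3.png",(140,240,300,450),4) if c=="scene" else arm.get_image(c)
    for n in["solder_bobbin_mid","flux_bottle_mid","tape_red_mid","tape_measure_mid"]:
        for d in arm.place_of(c,n): print(c,n,round(d["conf"],2),np.round(atz(c,d["point"],HT[n]+(.005 if n[0]=="s" else 0)),3))
E
```

```text
clock: 8.0
position: [0.6292, -0.0519, 0.2522]
ee_rot: [-1.759, -2.599, 0.003]
force: [-0.2, 0.4, 1.2]
width: 0.739
gripper_force: 0.0
clock: 8.5
position: [0.6301, -0.0524, 0.3749]
ee_rot: [1.76, 2.6, 0.003]
force: [-0.0, 1.3, -0.9]
width: 0.955
gripper_force: 0.0
pos [ 0.6301 -0.0524  0.3749] yaw 21.8 t 8.5 q7 0.72 -> shift [-0.062  -0.2825  0.0042] roll -0.003
scene solder_bobbin_mid 0.74 [ 0.634 -0.063  0.07 ]
scene solder_bobbin_mid 0.57 [0.379 0.213 0.07 ]
scene flux_bottle_mid 0.94 [ 0.379 -0.219  0.085]
scene tape_red_mid 0.69 [ 0.337 -0.286  0.054]
scene tape_red_mid 0.34 [0.569 0.072 0.054]
scene tape_measure_mid 0.92 [0.282 0.254 0.073]
scene tape_measure_mid 0.88 [ 0.421 -0.098  0.073]
side solder_bobbin_mid 0.96 [0.394 0.326 0.07 ]
side solder_bobbin_mid 0.63 [0.704 0.352 0.07 ]
side solder_bobbin_mid 0.52 [ 0.639 -0.069  0.07 ]
side flux_bottle_mid 0.63 [ 0.399 -0.201  0.085]
side tape_red_mid 0.66 [ 0.327 -0.294  0.054]
side tape_red_mid 0.46 [ 0.521 -0.352  0.054]
side tape_measure_mid 0.85 [0.299 0.35  0.073]
side tape_measure_mid 0.68 [ 0.427 -0.102  0.073]
wrist solder_bobbin_mid 0.57 [ 0.632 -0.053  0.07 ]
wrist flux_bottle_mid 0.62 [ 0.387 -0.221  0.085]
wrist tape_measure_mid 0.61 [ 0.424 -0.105  0.073]
```

View pics/scene3.png

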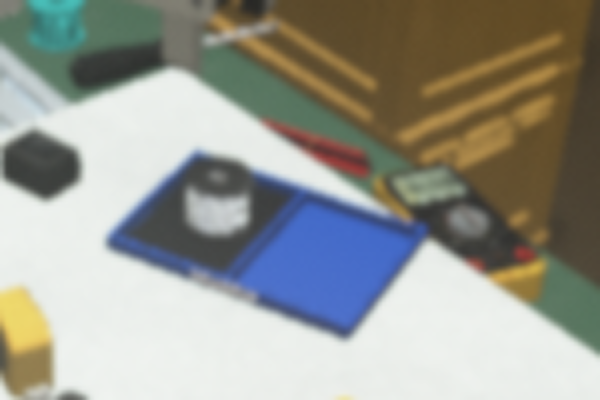

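Bobbin stands upright on the black pad at crop (215,195). Bottle next.

```bash
python3 -m inch '-0.01 -0.048 0 0 0.0918; -0.02 -0.096 0 0 0.0918; -0.03 -0.144 0 0 0.0918; -0.04 -0.192 0 0 0.0918; -0.052 -0.24 0 0 0.0918'
python3 -m inch '-0.01 -0.043 0 0 0.0918; -0.01 -0.043 0 0 0.0918'
python3 - <<'E'
from h import *
go(.390,-.215,.249,22)
for c in["scene","side","wrist"]:
    arm.get_image(c)
    for d in arm.place_of(c,"flux_bottle_mid"): print(c,round(d["conf"],2),np.round(d["point"]),np.round(atz(c,d["point"],.085),3))
E
```

```text
clock: 9.75
position: [0.4247, -0.1906, 0.3738]
ee_rot: [1.76, 2.602, 0.001]
force: [0.5, -1.9, -0.5]
width: 1.0
gripper_force: 0.0
clock: 9.95
position: [0.3855, -0.2185, 0.374]
ee_rot: [-1.77, -2.594, -0.001]
force: [1.0, 0.1, -0.1]
width: 1.0
gripper_force: 0.0
pos [ 0.3855 -0.2185  0.374 ] yaw 21.4 t 9.95 q7 1.0 -> shift [0.0014 0.0054 0.125 ] roll -0.011
scene 0.69 [251. 315.] [ 0.388 -0.214  0.085]
side 0.76 [173. 392.] [ 0.395 -0.225  0.085]
wrist 0.93 [201. 311.] [ 0.386 -0.22   0.085]
```

```bash
python3 -m inch '-0.001 0.003 0.03 0 0.0918; -0.001 0.003 0.07 0 0.0918; -0.001 0.003 0.10 0 0.0918; -0.001 0.003 0.124 0 0.0918; -0.001 0.003 0.124 0 0.0918' 15
python3 -m inch '0 0 0 0 0.06; 0 0 0 0 0.045; 0 0 0 0 0.03; 0 0 0 0 0.03; 0 0 0 0 0.025' 15
python3 -m inch '0 0 0 0 0.025; 0 0 0 0 0.025; 0 0 -0.03 0 0.025; 0 0 -0.07 0 0.025; 0 0 -0.07 0 0.025'
python3 -c "
from h import *
go(.667,-.141,.254,22)
im=arm.get_image('wrist');cv2.imwrite('pics/w4.png',im[...,::-1])"
```

```text
clock: 10.75
position: [0.3932, -0.2139, 0.2472]
ee_rot: [-1.756, -2.599, 0.003]
force: [-0.1, -0.3, 0.8]
width: 1.001
gripper_force: 0.0
clock: 11.25
position: [0.3937, -0.2149, 0.2503]
ee_rot: [1.76, 2.601, 0.001]
force: [0.4, 0.4, -0.5]
width: 0.615
gripper_force: 0.0
clock: 11.75
position: [0.3945, -0.216, 0.3231]
ee_rot: [1.758, 2.597, 0.003]
force: [0.4, 0.4, -1.1]
width: 0.39
gripper_force: 15.0
pos [ 0.3945 -0.216   0.3231] yaw 21.8 t 11.75 q7 1.1 -> shift [-0.0313  0.2806  0.0705] roll -0.004
```

View pics/w4.png

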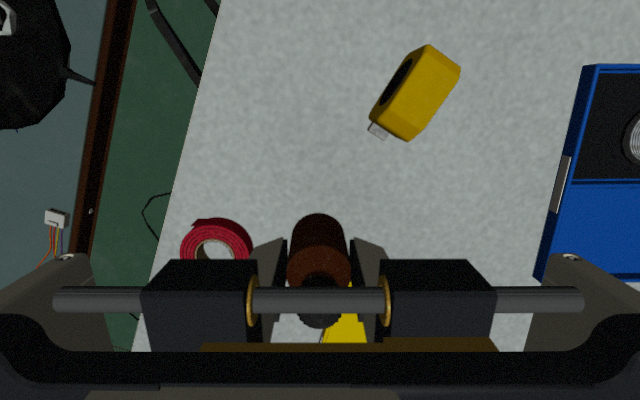

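Bottle gripped upright at (265,318); measure at (95,415).

```bash
python3 -c "
from h import *
P=atzN('wrist',[(72,460),(140,413),(45,428),(57,445),(130,395)],.101)[:,:2];print(P.round(4),np.degrees(np.arctan2(*(P[1]-P[0])[::-1])),np.degrees(np.arctan2(*(P[4]-P[3])[::-1])),'c',(P[3]+P[4])/2)"
python3 -m inch '-0.006 0.048 0 0 0.025; -0.012 0.096 0 0 0.025; -0.018 0.144 0 0 0.025; -0.024 0.192 0 0 0.025; -0.030 0.24 0 0 0.025'
python3 -m inch '-0.001 0.04 0 0 0.025; -0.001 0.04 0 0 0.025; -0.001 0.04 0.02 0 0.025; -0.001 0.04 0.04 0 0.025; -0.001 0.04 0.055 0 0.025'
python3 -c "
from h import *
go(.667,-.141,.253,22)"
```

```text
[[ 0.4377 -0.0873]
 [ 0.4299 -0.135 ]
 [ 0.4123 -0.0814]
 [ 0.425  -0.0834]
 [ 0.4161 -0.1337]] -99.27158353278206 -100.03278015472942 c [ 0.42053582 -0.10850139]
clock: 12.3
position: [0.6289, -0.1525, 0.318]
ee_rot: [-1.759, -2.6, 0.0]
force: [0.5, -1.1, -0.5]
width: 0.39
gripper_force: 15.0
clock: 12.8
position: [0.664, -0.1395, 0.262]
ee_rot: [-1.759, -2.599, 0.002]
force: [-8.7, -0.7, 21.6]
width: 0.39
gripper_force: 15.0
pos [ 0.664  -0.1395  0.262 ] yaw 21.8 t 12.8 q7 0.93 -> shift [-0.0025  0.0022  0.009 ] roll -0.003
```

```bash
python3 -m inch '0 0 -0.002 0 0.025; 0 0 -0.002 0 0.025'
python3 - <<'E'
from h import *
save("scene","s5.png",(140,240,300,450),4)
print([(round(d["conf"],2),np.round(d["point"])) for d in arm.place_of("scene","flux_bottle_mid")], proj("scene",(.667,-.141,.088)))
E
```

```text
clock: 13.0
position: [0.6648, -0.1398, 0.2664]
ee_rot: [-1.761, -2.601, 0.0]
force: [0.4, -0.7, 0.1]
width: 0.391
gripper_force: 15.0
[(0.69, array([193., 383.])), (0.36, array([204., 365.]))] [194.24520739 382.87159694]
```

View pics/s5.png

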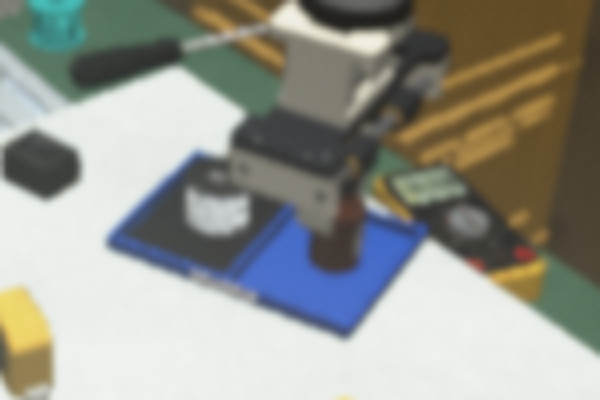

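Bottle is upright over the bare blue floor (crop (335,245)) and just above it. I'll lower 2 mm and release.

```bash
python3 -m inch '0 0 0.002 0 0.025; 0 0 0.002 0 0.06; 0 0 0.002 0 0.06; 0 0 0.002 0 0.06; 0 0 0.002 0 0.06'
python3 -m inch '0 0 -0.02 0 0.08; 0 0 -0.06 0 0.08; 0 0 -0.10 0 0.08; 0 0 -0.12 0 0.0918; 0 0 -0.12 0 0.0918'
python3 - <<'E'
from h import *
go(.334,-.288,.37,8)
for c in["scene","side","wrist"]:
    save(c,c+"6.png",(140,240,300,450),4) if c=="scene" else arm.get_image(c)
    for n in["flux_bottle_mid","tape_red_mid"]:
        for d in arm.place_of(c,n): print(c,n,round(d["conf"],2),np.round(atz(c,d["point"],HT[n]),3))
E
```

```text
clock: 13.6
position: [0.665, -0.1395, 0.2649]
ee_rot: [1.76, 2.602, 0.0]
force: [0.5, 0.1, 0.7]
width: 0.642
gripper_force: 0.0
clock: 14.1
position: [0.6656, -0.1404, 0.3886]
ee_rot: [1.758, 2.597, 0.004]
force: [0.5, 0.8, -0.1]
width: 0.981
gripper_force: 0.0
pos [ 0.6656 -0.1404  0.3886] yaw 21.8 t 14.1 q7 0.86 -> shift [-0.0138 -0.3628  0.0168] roll 0.241
scene flux_bottle_mid 0.69 [ 0.665 -0.148  0.085]
scene tape_red_mid 0.68 [ 0.329 -0.287  0.055]
scene tape_red_mid 0.29 [ 0.52  -0.355  0.054]
side flux_bottle_mid 0.65 [ 0.677 -0.154  0.085]
side flux_bottle_mid 0.44 [ 0.331 -0.247  0.085]
side tape_red_mid 0.66 [ 0.337 -0.309  0.054]
```

View pics/scene6.png

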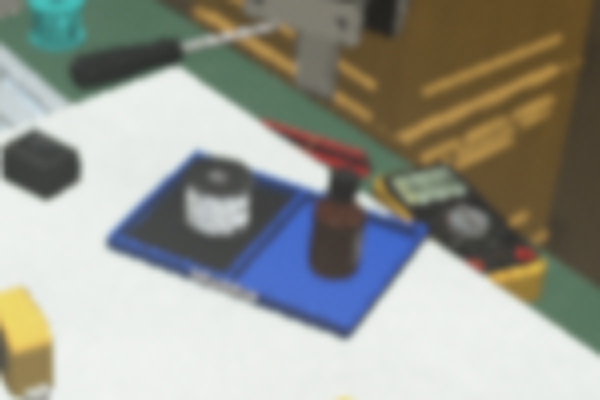

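Bottle stands upright in the bare bay. Red tape next.

```bash
python3 -m inch '-0.002 -0.048 0 0 0.0918; -0.004 -0.096 0 0 0.0918; -0.006 -0.144 0 0 0.0918; -0.008 -0.192 0 0 0.0918; -0.010 -0.24 0 0 0.0918'
python3 -m inch '-0.002 -0.048 0 0.12 0.0918; -0.004 -0.096 0 0.24 0.0918; -0.004 -0.12 0.02 0.24 0.0918; -0.004 -0.12 0.04 0.24 0.0918; -0.004 -0.12 0.04 0.24 0.0918'
python3 - <<'E'
from h import *
go(.333,-.290,.228,8)
for c in["scene","side","wrist"]:
    arm.get_image(c)
    for d in arm.place_of(c,"tape_red_mid"): print(c,round(d["conf"],2),np.round(d["point"]),np.round(atz(c,d["point"],.0545),3))
arm.get_image("wrist")
for d in arm.silhouettes("wrist","tape_red_mid"):
    ys,xs=np.nonzero(d["region"]);W=atzN("wrist",np.c_[ys,xs],.064)
    print(round(d["conf"],2),len(ys),cv2.minEnclosingCircle((W[:,:2]*1000).astype(np.float32)))
E
```

```text
clock: 15.05
position: [0.444, -0.2387, 0.3845]
ee_rot: [-1.761, -2.602, -0.0]
force: [0.5, -0.4, 0.8]
width: 1.002
gripper_force: 0.0
clock: 15.55
position: [0.3347, -0.286, 0.3433]
ee_rot: [-2.06, -2.368, 0.0]
force: [0.3, 0.7, 0.4]
width: 0.997
gripper_force: 0.0
pos [ 0.3347 -0.286   0.3433] yaw 8.0 t 15.55 q7 1.06 -> shift [-0.0039 -0.002   0.1153] roll -0.0
scene 0.66 [289. 310.] [ 0.328 -0.282  0.054]
side 0.7 [172. 415.] [ 0.337 -0.309  0.055]
wrist 0.78 [202. 305.] [ 0.325 -0.293  0.054]
0.88 2935 ((325.87030029296875, -290.9046325683594), 33.06052017211914)
```

```bash
python3 -m inch '-0.002 -0.003 0.03 0 0.0918; -0.0035 -0.0055 0.06 0 0.0918; -0.0035 -0.0055 0.09 0 0.0918; -0.0035 -0.0055 0.108 0 0.0918; -0.0035 -0.0055 0.115 0 0.0918' 15
python3 -m inch '0 0 0 0 0.05; 0 0 0 0 0.05; 0 0 0 0 0.05; 0 0 0 0 0.05; 0 0 0 0 0.05' 15
python3 -m inch '0 0 0 0 0.05; 0 0 0 0 0.05; 0 0 -0.03 0 0.05; 0 0 -0.07 0 0.05; 0 0 -0.07 0 0.05'
python3 -c "
from h import *
go(.5175,-.3145,.232,8)
im=arm.get_image('wrist');cv2.imwrite('pics/w7.png',im[...,::-1])
from fit import fit
print(fit(['scene'],'tray_yellow',[.522,-.36,.137]))"
```

```text
clock: 16.45
position: [0.3308, -0.2904, 0.2285]
ee_rot: [-2.058, -2.371, 0.001]
force: [-0.2, 0.5, -0.1]
width: 0.997
gripper_force: 0.0
clock: 16.95
position: [0.3312, -0.2908, 0.2303]
ee_rot: [2.059, 2.372, 0.001]
force: [0.1, 0.6, 8.2]
width: 0.659
gripper_force: 15.0
clock: 17.45
position: [0.3318, -0.2918, 0.3032]
ee_rot: [2.056, 2.368, 0.002]
force: [1.4, 0.2, -0.4]
width: 0.66
gripper_force: 15.0
pos [ 0.3318 -0.2918  0.3032] yaw 8.1 t 17.45 q7 1.17 -> shift [-0.0483  0.1803  0.0722] roll 0.001
[(array([ 0.5231, -0.3613,  0.1333]), np.float64(0.026)), 1]
```

View pics/w7.png

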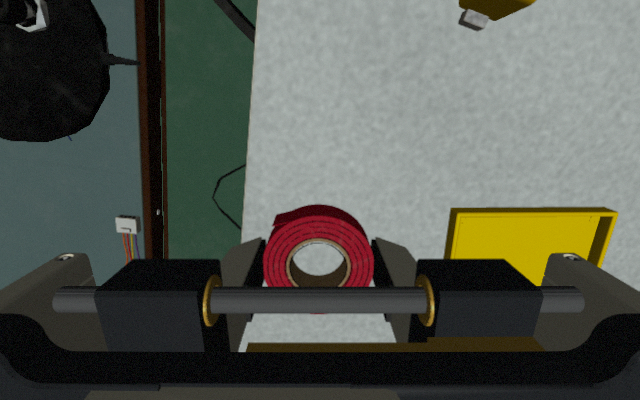

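```bash
python3 -c "
from h import *
print(atzN('wrist',[(209,452),(209,617)],.059).round(4))"
python3 -m inch '-0.012 0.045 0 0 0.05; -0.024 0.09 0 0 0.05; -0.036 0.135 0 0 0.05; -0.048 0.18 0 0 0.05; -0.048 0.18 0 0 0.05'
python3 -m inch '0 0 0.02 0 0.05; 0 0 0.035 0 0.05; 0 0 0.045 0 0.05; 0 0 0.05 0 0.05; 0 0 0.05 0 0.05'
python3 -c "
from h import *
go(.517,-.3145,.233,8)
arm.get_image('wrist')
im=arm.get_image('wrist');cv2.imwrite('pics/w8.png',im[...,::-1])
"
```

```text
[[ 0.4332 -0.2692  0.059 ]
 [ 0.5621 -0.2508  0.059 ]]
clock: 18.1
position: [0.5217, -0.3115, 0.2974]
ee_rot: [2.052, 2.378, 0.0]
force: [0.9, 0.2, -0.7]
width: 0.66
gripper_force: 15.0
clock: 18.6
position: [0.5155, -0.3128, 0.249]
ee_rot: [-2.059, -2.371, 0.0]
force: [-1.0, -0.4, -0.2]
width: 0.659
gripper_force: 15.0
pos [ 0.5155 -0.3128  0.249 ] yaw 8.1 t 18.6 q7 1.11 -> shift [-0.0019  0.0012  0.016 ] roll 0.001
```

View pics/w8.png

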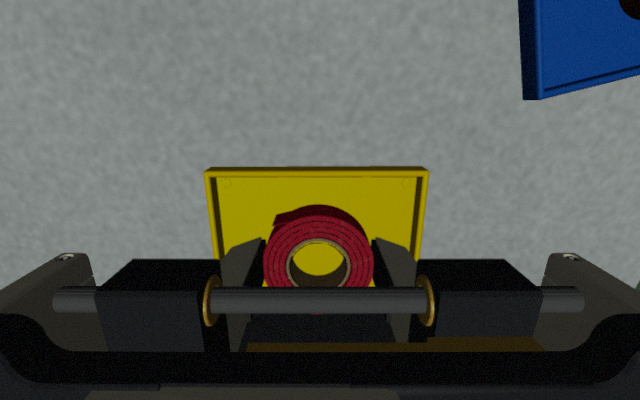

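```bash
python3 -c "
from h import *
s=arm.observe();M=R.from_rotvec(s['ee_rot']).as_matrix()
print(((atzN('wrist',[(168,206),(168,428),(168,317)],.059)-s['position'])@M).round(4))"
```

```text
[[ 0.0492 -0.0647  0.1911]
 [ 0.0492  0.0631  0.1911]
 [ 0.0492 -0.0008  0.1911]]
```

Tape is centred over the bare bay: wall edge 49 mm ahead, sides ±64 mm. Lowering and releasing.

```bash
python3 -m inch '0 0 0.007 0 0.05; 0 0 0.012 0 0.05; 0 0 0.0155 0 0.05; 0 0 0.016 0 0.05; 0 0 0.016 0 0.05'
python3 -m inch '0 0 0 0 0.076; 0 0 0 0 0.076; 0 0 0 0 0.076; 0 0 0 0 0.076; 0 0 -0.02 0 0.076'
python3 -m inch '0 0 -0.05 0 0.076; 0 0 -0.10 0 0.0918; 0 0 -0.13 0 0.0918; 0 0 -0.13 0 0.0918; 0 0 -0.13 0 0.0918'
python3 - <<'E'
from h import *
go(.424,-.104,.36,-9)
for c in["scene","side","wrist"]:
    arm.get_image(c)
    for n,z in[("tape_red_mid",.0575),("tape_measure_mid",.073)]:
        for d in arm.place_of(c,n): print(c,n,round(d["conf"],2),np.round(d["point"]),np.round(atz(c,d["point"],z),3))
E
```

```text
clock: 19.2
position: [0.516, -0.3129, 0.2337]
ee_rot: [-2.06, -2.372, -0.0]
force: [0.1, -0.2, -0.0]
width: 0.657
gripper_force: 15.0
clock: 19.7
position: [0.5153, -0.3121, 0.252]
ee_rot: [-2.057, -2.37, 0.001]
force: [0.0, 0.0, -0.5]
width: 0.828
gripper_force: 0.0
clock: 20.2
position: [0.516, -0.3128, 0.3841]
ee_rot: [2.059, 2.372, 0.001]
force: [-0.9, 0.7, -0.6]
width: 0.999
gripper_force: 0.0
pos [ 0.516  -0.3128  0.3841] yaw 8.1 t 20.2 q7 1.0 -> shift [ 0.2197 -0.0617  0.024 ] roll 0.298
scene tape_red_mid 0.96 [258. 386.] [ 0.529 -0.309  0.057]
scene tape_red_mid 0.7 [189. 355.] [ 0.65  -0.044  0.057]
scene tape_red_mid 0.37 [188. 263.] [0.43  0.118 0.057]
scene tape_measure_mid 0.58 [225. 303.] [ 0.423 -0.11   0.073]
scene tape_measure_mid 0.56 [180. 197.] [0.277 0.25  0.073]
side tape_red_mid 0.67 [160. 358.] [ 0.523 -0.327  0.057]
side tape_measure_mid 0.88 [195. 373.] [ 0.428 -0.105  0.073]
wrist tape_red_mid 0.69 [190. 316.] [ 0.514 -0.316  0.057]
```

```bash
python3 -m inch '0.045 -0.013 0 0.1 0.0918; 0.09 -0.026 0 0.2 0.0918; 0.135 -0.039 0 0.31 0.0918; 0.18 -0.05 0 0.31 0.0918; 0.22 -0.062 0.02 0.31 0.0918'
python3 -m inch '0 0 0 0 0.0918; 0 0 0 0 0.0918'
python3 - <<'E'
from h import *
go(.424,-.104,.236,-9.5)
save("wrist","w9.png")
for c in["wrist"]:
    for d in arm.place_of(c,"tape_measure_mid"): print(c,round(d["conf"],2),np.round(d["point"]),np.round(atz(c,d["point"],.073),3))
E
```

```text
clock: 21.15
position: [0.4236, -0.1025, 0.3646]
ee_rot: [2.4, 2.025, 0.004]
force: [0.4, 1.5, -0.6]
width: 0.998
gripper_force: 0.0
clock: 21.35
position: [0.4235, -0.1027, 0.3636]
ee_rot: [-2.398, -2.029, -0.0]
force: [0.1, -0.1, -0.2]
width: 1.001
gripper_force: 0.0
pos [ 0.4235 -0.1027  0.3636] yaw -9.5 t 21.35 q7 0.3 -> shift [-0.0013  0.0007  0.1276] roll -0.0
wrist 0.62 [198. 319.] [ 0.425 -0.106  0.073]
```

View pics/w9.png

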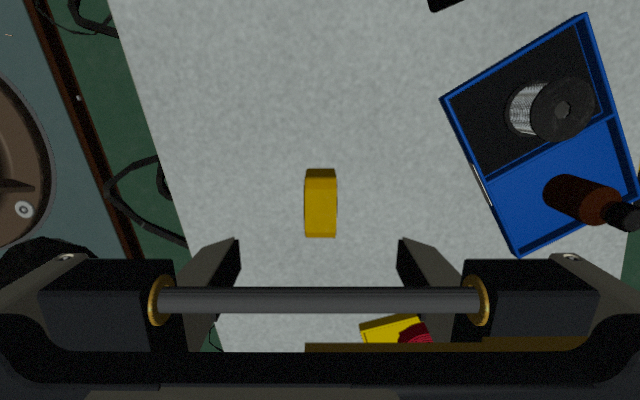

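The measure at (203,320) is aligned with the gripper and centred. Bobbin and bottle stand in the blue bays. Grasp it.

```bash
python3 -m inch '-0.002 0 0.03 0 0.0918; -0.002 0 0.07 0 0.0918; -0.002 0 0.105 0 0.0918; -0.002 0 0.122 0 0.0918; -0.002 0 0.127 0 0.0918' 20
python3 -m inch '0 0 0 0 0.05; 0 0 0 0 0.03; 0 0 0 0 0.02; 0 0 0 0 0.02; 0 0 0 0 0.02' 20
python3 -m inch '0 0 0 0 0.02; 0 0 0 0 0.02; 0 0 0 0 0.02; 0 0 0 0 0.02; 0 0 0 0 0.02'
python3 -m inch '0 0 -0.03 0 0.02; 0 0 -0.07 0 0.02; 0 0 -0.09 0 0.02; 0 0 -0.09 0 0.02; 0 0 -0.09 0 0.02'
python3 -c "
from h import *
go(.530,-.4075,.33,7.8)"
```

```text
clock: 21.95
position: [0.4232, -0.1074, 0.2353]
ee_rot: [-2.404, -2.022, 0.004]
force: [-0.5, -0.2, 0.7]
width: 1.0
gripper_force: 0.0
clock: 22.45
position: [0.4236, -0.1056, 0.2372]
ee_rot: [2.4, 2.026, 0.002]
force: [0.3, -0.5, 0.6]
width: 0.615
gripper_force: 0.0
clock: 22.95
position: [0.4234, -0.1057, 0.2367]
ee_rot: [2.401, 2.026, 0.0]
force: [-0.2, 1.0, 1.7]
width: 0.304
gripper_force: 20.0
clock: 23.45
position: [0.4232, -0.1053, 0.3265]
ee_rot: [-2.4, -2.027, -0.001]
force: [-0.5, 0.4, -1.9]
width: 0.304
gripper_force: 20.0
pos [ 0.4232 -0.1053  0.3265] yaw -9.6 t 23.45 q7 0.4 -> shift [-0.28    0.1559 -0.0037] roll -0.304
```

```bash
python3 -m inch '-0.04 0.022 0 0 0.02; -0.08 0.044 0 0 0.02; -0.12 0.067 0 0 0.02; -0.16 0.089 0 0 0.02; -0.20 0.112 0 0 0.02'
python3 -m inch '-0.04 0.022 0 -0.1 0.02; -0.077 0.044 0 -0.2 0.02; -0.077 0.044 0 -0.304 0.02; -0.077 0.044 0.02 -0.304 0.02; -0.077 0.044 0.04 -0.304 0.02'
python3 -m inch '0 0 0.02 0 0.02; 0 0 0.03 0 0.02; 0 0 0.03 0 0.02'
python3 - <<'E'
from h import *
go(.5297,-.4045,.2415,7.8)
save("scene","s10.png",(200,330,320,480),4)
E
```

```text
clock: 23.95
position: [0.5, -0.3233, 0.3243]
ee_rot: [-2.399, -2.024, 0.001]
force: [1.1, -0.3, 0.0]
width: 0.3
gripper_force: 20.0
clock: 24.45
position: [0.5298, -0.4057, 0.284]
ee_rot: [-2.066, -2.363, -0.001]
force: [-0.5, 1.3, -1.4]
width: 0.3
gripper_force: 20.0
clock: 24.75
position: [0.5297, -0.4045, 0.2538]
ee_rot: [-2.064, -2.362, 0.0]
force: [-0.1, -0.6, -1.5]
width: 0.302
gripper_force: 20.0
pos [ 0.5297 -0.4045  0.2538] yaw 7.7 t 24.75 q7 1.17 -> shift [0.     0.     0.0123] roll -0.002
```

View pics/s10.png

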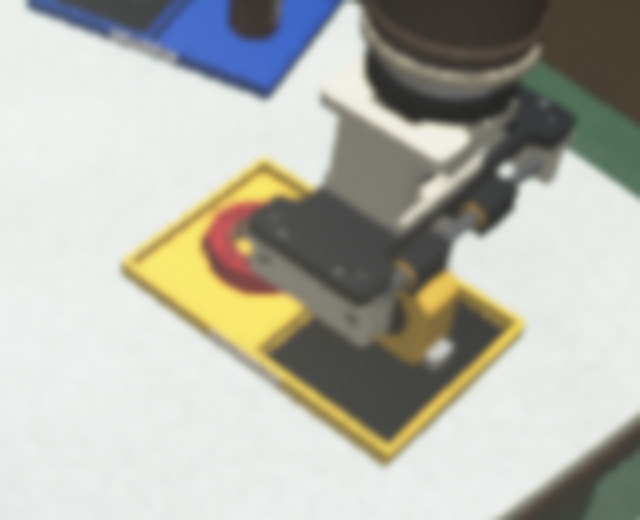

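Red tape lies flat in the bare bay, and the measure hangs over the middle of the pad with its hook at (440,350). Lower and release.

```bash
python3 -m inch '0 0 0.006 0 0.02; 0 0 0.010 0 0.02; 0 0 0.0125 0 0.02; 0 0 0.013 0 0.02; 0 0 0.013 0 0.02'
python3 -m inch '0 0 0 0 0.06; 0 0 0 0 0.06; 0 0 0 0 0.06; 0 0 0 0 0.06; 0 0 0 0 0.06'
python3 -m inch '0 0 -0.03 0 0.06; 0 0 -0.07 0 0.06; 0 0 -0.12 0 0.06; 0 0 -0.15 0 0.06; 0 0 -0.15 0 0.06'
python3 -m inch '0.05 0 0 0 0.06; 0.10 0 0 0 0.06; 0.15 0 0 0 0.06; 0.20 0 0 0 0.06; 0.20 0 0 0 0.06'
python3 - <<'E'
from h import *
save("scene","s11.png",(140,320,260,480),3)
Z=dict(solder_bobbin_mid=.07,flux_bottle_mid=.088,tape_measure_mid=.078,tape_red_mid=.0575)
for c in["scene","side"]:
    arm.get_image(c)
    for n,z in Z.items():
        t=(.649,-.097,.384) if n[0] in"sf" else (.5235,-.361,.136+np.pi)
        for d in arm.place_of(c,n)[:3]:
            p=atz(c,d["point"],z)[:2]-t[:2];print(c,n,round(d["conf"],2),(R.from_euler("z",-t[2]).as_matrix()[:2,:2]@p).round(3))
    for n in["adapter_mid","stop_block_mid"]:
        for d in arm.place_of(c,n)[:2]: print(c,n,round(d["conf"],2),atz(c,d["point"],HT[n]).round(3))
E
```

```text
clock: 25.3
position: [0.5305, -0.405, 0.2439]
ee_rot: [2.066, 2.366, 0.0]
force: [0.1, -0.1, -0.9]
width: 0.304
gripper_force: 20.0
clock: 25.8
position: [0.5305, -0.405, 0.2438]
ee_rot: [2.067, 2.366, 0.0]
force: [0.4, 0.3, 0.5]
width: 0.642
gripper_force: 0.0
clock: 26.3
position: [0.5307, -0.4064, 0.3989]
ee_rot: [2.062, 2.36, 0.001]
force: [0.3, -0.2, -1.1]
width: 0.655
gripper_force: 0.0
clock: 26.8
position: [0.5042, -0.1989, 0.3921]
ee_rot: [-2.051, -2.373, -0.004]
force: [0.4, -0.4, -0.4]
width: 0.657
gripper_force: 0.0
scene solder_bobbin_mid 0.76 [0.151 0.285]
scene solder_bobbin_mid 0.73 [0.006 0.041]
scene solder_bobbin_mid 0.49 [-0.14   0.384]
scene flux_bottle_mid 0.88 [ 0.007 -0.056]
scene tape_measure_mid 0.78 [0.007 0.047]
scene tape_measure_mid 0.6 [ 0.161 -0.651]
scene tape_red_mid 0.85 [-0.006 -0.06 ]
scene adapter_mid 0.51 [0.56  0.078 0.06 ]
scene stop_block_mid 0.49 [0.421 0.103 0.066]
side solder_bobbin_mid 0.96 [-0.075  0.486]
side solder_bobbin_mid 0.82 [0.004 0.047]
side solder_bobbin_mid 0.55 [0.223 0.391]
side flux_bottle_mid 0.5 [ 0.009 -0.046]
side tape_measure_mid 0.8 [ 0.127 -0.743]
side tape_measure_mid 0.69 [-0.     0.053]
side tape_red_mid 0.59 [-0.003 -0.011]
side tape_red_mid 0.43 [-0.187 -0.149]
side adapter_mid 0.52 [0.568 0.051 0.06 ]
```

View pics/s11.png

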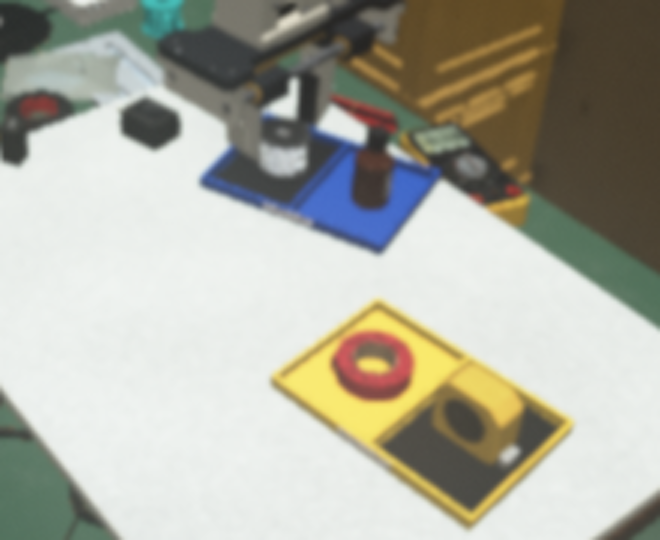

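All four things stand or lie upright in their bays, the adapter and block have not moved, and the gripper is clear. Handing in.

```bash
python3 -c "
from cell import arm
print(arm.sign_off())"
```

```text
the job is handed in; nothing more can be done
None
```

I made up both kits and handed the job in at about 27 s. The last pictures showed all four things upright in the right bays and the adapter and stop block where they started; sign-off gave no verdict.

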